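# Prime the fuel filter whose cock is open

### The job

On the fuel bleeding rig, find the filter whose fuel cock is open (its handle lies along the pipe, not across it) and pull that filter's primer knob out until it drops into its detent, without straining it beyond. Let go so that it stays out by itself for a second, then push it back in until it is fully home. Leave the other filter's primer alone, and the jar and the spanner on the rig where they are.

Things in the scene. Friction and masses are not known exactly. Their poses are not given: they have to be found in the camera images.
- rig: bleeding rig, fixed: aluminium base plate 290 (x) x 500 (y) x 12 mm, origin on its underside 45 mm behind the plate's centre; x points away from its front edge (the robot's side), z up. Two upright filters stand on it 240 mm apart; from each a fuel line runs to the front edge with a brass fuel cock in it.
- bleed_pipe (a point): middle of a steel bleed pipe 16 mm thick that crosses above the two primer knobs along the rig's y, 295 mm above the bench, on posts 235 mm to either side of this point. Fixed. It is in the way of a gripper that comes straight down on a knob.
- cock_open: the OPEN fuel cock (brass, 64 mm high, flat dark handle 95 mm long): the handle lies along its fuel line, pointing to the rig's front edge. Fixed. Origin under the handle's pivot, on the plate; straight in front of one of the filters, 140 mm from that filter's origin (278 mm from the other's).
- cock_shut: the SHUT fuel cock, in front of the other filter: the same, but its handle lies across the fuel line. Fixed.
- filter_a: one of two filters of the same look (which is left or right varies), fixed: grey canister 92 mm wide, green head block 110 x 100 mm up to 158 mm above the origin (under the canister's centre, on the plate); x away from the rig's front edge, z up. From the head's front edge a green pump barrel 48 mm wide leans 40 degrees from vertical to the front, along (-0.643, 0, 0.766) in the filter's axes.
- mouth_a (a point): centre of the round upper end face of filter_a's pump barrel, on the knob's axis, at (-77, 0, 173) mm in the filter's frame; fixed, axes as the filter's. The knob slides along the barrel. A riser pipe 14 mm thick goes from the head up to the bleed pipe, behind the knob.
- filter_b: one of two filters of the same look (which is left or right varies), fixed: grey canister 92 mm wide, green head block 110 x 100 mm up to 158 mm above the origin (under the canister's centre, on the plate); x away from the rig's front edge, z up. From the head's front edge a green pump barrel 48 mm wide leans 40 degrees from vertical to the front, along (-0.643, 0, 0.766) in the filter's axes.
- mouth_b (a point): centre of the round upper end face of filter_b's pump barrel, on the knob's axis, at (-77, 0, 173) mm in the filter's frame; fixed, axes as the filter's. The knob slides along the barrel. A riser pipe 14 mm thick goes from the head up to the bleed pipe, behind the knob.
- cap_a (a point): centre of the top of filter_a's black primer knob, 62 mm from mouth_a when home (as at the start); its z is the knob's axis, out of the barrel. Round waist 30 mm wide from 4 to 48 mm above the barrel's end face (at home), then a mushroom cap 44 mm wide, 14 mm thick, that can be hooked from below.
- cap_b (a point): the same for filter_b's knob, 62 mm from mouth_b when home. Both knobs alike: pulling is resisted by 2 to 4 N, then by up to 12 N, then the knob jumps into a detent 25 to 45 mm out and stays. The detent's place differs between the two pumps and must be felt: past it stands a steep second ramp (some 30 N) that must not be forced.
- primer_a: filter_a's primer knob, origin on its axis at the barrel's end face when home, z out of the barrel. Going back in (both knobs): it takes up to about 12 N to push one out of its detent; it then jumps inwards, but its friction (about 2 N) may leave it some mm out. Home is a solid stop.
- primer_b: filter_b's primer knob, in all this the same as primer_a.
- bleed_jar: loose, not needed: screw-top glass jar, 56 mm wide, 75 mm high, standing on the rig's base plate between the two filters. Origin under its centre.
- spanner: loose, not needed: steel spanner 160 mm long lying on the base plate between the two fuel lines. Origin under its centre.

How it is judged:
On the way:
1. the primer knob of the filter with the open cock rests in its detent, not touched by the robot (((horizontal distance between cock_open and filter_a below 0.21 m and distance between cap_a and mouth_a between 0.088 and 0.096 m and contact force between each of the fingers, the arm and primer_a below 0.2 N) or (horizontal distance between cock_open and filter_b below 0.21 m and distance between cap_b and mouth_b between 0.1 and 0.108 m and contact force between each of the fingers, the arm and primer_b below 0.2 N))), for 0.5 s.
At the end, for the whole second after the job is handed in: both primer knobs are fully home, within 2.5 mm, after the one of the filter with the open cock has stood in its detent (within 4 mm), let go, for half a second ((horizontal distance between cock_open and filter_a below 0.21 m or horizontal distance between cock_open and filter_b below 0.21 m) and distance between cap_a and mouth_a below 0.0645 m and distance between cap_b and mouth_b below 0.0645 m); the robot touches nothing.
It fails at once if the primer of the filter with the shut cock is moved by more than 5 mm ((horizontal distance between cock_open and filter_a below 0.21 m and distance between cap_b and mouth_b above 0.067 m) or (horizontal distance between cock_open and filter_b below 0.21 m and distance between cap_a and mouth_a above 0.067 m)).
It fails at once if a primer is strained more than 6 mm past its detent (distance between cap_a and mouth_a above 0.098 m or distance between cap_b and mouth_b above 0.11 m).
It fails at once if the jar or the spanner is moved by more than 30 mm (distance of any of bleed_jar, spanner from where it was at the start of the episode above 0.03 m).
It also fails if it takes over 64 s, if anything falls off the work surface, if the arm or the gripper's body presses on something with over 40 N, if the wrist force passes 120 N, or if a joint passes its speed limit or range.

### The arm

A 7-joint arm with a two-finger parallel gripper is mounted at the origin on the work surface. World frame = base frame: x ahead of the robot, y to its left, z up, the work surface at z = 0. Lengths are in m, angles in rad, forces in N, time in s.
With the tool pointing down it reaches from about 0.4 to 0.85 m from the base axis. Payload 10.4 kg.
Tool frame: the origin (TCP) lies between the finger pads; the fingertips stand 22 mm ahead of it and the grasp point (between the pads) lies 3 mm ahead of it; z points along the fingers, y is the line along which they close (so a half turn about z gives the same grasp; the last joint's range is limited). The gripper opens to 85 mm and grips with 20 to 120 N. Pads are 22 mm wide; open, the fingers measure 114 mm over their backs; the gripper's body (76 mm by 85 mm) begins 54 mm behind the grasp point. The pads swing forward as they close: fully open they stand 13 mm farther back than shut.
Start: joints at [-1.234, 0.332, -0.065, 1.46, 0.022, 1.35, -0.088], TCP at [0.22, 0.585, 0.253] pointing down, gripper open.
Joint ranges: [-2.6, 2.6], [-0.5, 2.12], [-1.47, 1.34], [0.16, 2.42], [-1.27, 4.41], [0.06, 2.06], [-2.6, 2.6]. Speed limits (rad/s): [2.22, 2.22, 2.79, 2.79, 3.14, 3.14, 3.14].

### API

Orientations are given as a unit quaternion [x, y, z, w].
In Python, from workcell import manip, camera, ticket, boxes_of, outline_of gives the robot as it stands.
- The arm moves only by the tool carry_out, never from a script. Its argument "deltas" is a list of rows, each a list of 5 numbers: the shift along the tool's x, y, z as a fraction of full scale, then the turn about the tool's z as a fraction of full scale, then the opening, from -1 (shut) to 1 (fully open), so that 0 is half open. In form: [[tx, ty, tz, spin, gripper], ...]. A call has 1 to 20 rows; each row is the pose to reach, as a shift and turn from the pose commanded when the call began, along the tool's axes at that moment; what a row does not reach only later rows make up. Full scale, the value 1, is 150 mm for a shift and 30 degrees for a turn. A row lasts 1/8 s, in which the tool goes at most 62.5 mm and 10.7 degrees, less where a joint would pass 70% of its speed; a pose out of reach is approached as far as the arm can. A call with a number of a shift or a turn outside -1 to 1 is refused whole. A call with a gripper value outside its range is refused whole. The fingers move at their own pace and stop on an object; "force" is the grip in N (left out, the last holds). Time passes only in rows, so rows that repeat a pose let the fingers close. It gives the time, the measured TCP pose, the force, the opening and the grip force at its end, in the units of the state.
- manip.get_obs(): the state, without advancing time (a new reading comes with each control period).
- camera(name): name is "side" or "top" or "wrist"; returns a dict with "img" (400x640x3 uint8, red, green, blue), "depth" (400x640 float32, m along the optical axis (not along the pixel's ray), 0 where there is no reading), "vertical_fov" (degrees; the focal length in pixels is half the picture's height over the tangent of half this angle, whatever the lens; pixels are square), "cx", "cy" (the principal point, pixels), "k1" (the pictures are not rectified: a ray, as slopes to the right and down, at radius r is drawn at 1 + k1 r^2 times it, then the intrinsics apply), "R" (3x3) and "t" (3): a world point X has camera coordinates R X + t. Camera axes: x right, y down, z forward; pixel columns grow to the right and rows downward; lengths in m; the calibration is good to about 2 mm. A picture is of the moment at which its call begins.
- ticket.hand_in(): hands the job in; it is judged then, once.
Trained networks look in a picture, given as the dict that the camera call returned (one of the last four; its "shot" number tells which), for a name from the list of things; names that differ only in an ending like _2 or _b are one class to them, and where a whole thing is asked for, a point or a joint stands for the part that bears it (a point fixed in the world has none). Each returns a list of dicts, best first, with "conf" (0 to 1); they miss things now and then, are a little off and sometimes report something else, mostly with a low value. They report only what shows in the picture. A call takes as long as a camera call.
- boxes_of(query, picture): "position" ([x, y, z] in m, in world coordinates, good to about 4 mm: the middle of the surface that is visible of it).
- outline_of(query, picture): "region" (400x640 bool, what is visible of it).
The state is a dict: "clock": time; "joint_pos": joint angles; "joint_velocities": joint speeds; "tau": joint torques, N m; "position": TCP position; "ee_rot": TCP orientation; "ft_force": force on the tool from outside, world axes, zero at the start; "torque": the same for the moment, N m; "grip_width": opening from 0.0 (shut) to 1.0 (fully open); "grasp_force": force on a finger pad.
Only numpy, scipy, OpenCV 4.12 (cv2) and the standard library are available. Lean on these libraries where they do the work, as an engineer would, in place of code of your own. Each camera call takes 0.05 s, during which the arm holds its last target. There are 200 camera calls.

## Working session

There is one attempt and no reset: what is moved stays moved. The work goes in short steps, Python scripts to look and compute and a tool call to move; the robot and the scene stay as the last step left them, time stands still between calls to the robot, and variables do not carry over. Pictures are saved under pics/ and viewed, at most 10 in all, crops included, and the job is handed in when it is done.

Besides the shell and the picture viewer there is one more tool, called after "Call:" as name(argument=value, ...), one argument or row to a line, values as JSON. carry_out: Moves the arm, as the interface text tells. Its arguments: {"type":"object","properties":{"deltas":{"type":"array","items":{"type":"array","items":{"type":"number"}}},"force":{"type":"number"}},"required":["deltas"]}

```bash
mkdir -p pics; cat > h.py <<'E'
import numpy as np,cv2
from workcell import manip,camera,ticket,boxes_of,outline_of
E
python3 - <<'E'
from h import *
o=manip.get_obs();print({k:np.round(v,3) for k,v in o.items()})
ims=[]
for n in["top","side"]:
    c=camera(n);ims.append(c["img"]);print(n,np.round(c["R"],3).tolist(),c["t"],c["vertical_fov"])
    for q in["rig","filter_a","cap_a","cock_open","cock_shut","bleed_jar","spanner","bleed_pipe"]:
        try:print(q,[(np.round(b["position"],3).tolist(),round(b["conf"],2)) for b in boxes_of(q,c)][:4])
        except Exception as e:print(q,e)
    cv2.imwrite(f"pics/{n}1.png",c["img"][:,:,::-1])
E
```

```text
{'clock': np.float64(0.0), 'joint_pos': array([-1.234,  0.333, -0.065,  1.461,  0.022,  1.35 , -0.089]), 'joint_velocities': array([ 0.   ,  0.002,  0.001,  0.   , -0.   , -0.002,  0.   ]), 'tau': array([ 0.0000e+00, -6.2543e+01,  4.9000e-02, -3.9162e+01,  1.6000e-02,
        1.0000e-02, -0.0000e+00]), 'position': array([0.22 , 0.585, 0.253]), 'ee_rot': array([ 0.179,  0.984, -0.001, -0.   ]), 'ft_force': array([ 0.385, -0.629,  0.092]), 'torque': array([-0.007, -0.062, -0.015]), 'grasp_force': np.float64(0.0), 'grip_width': np.float64(0.996)}
top [[0.015, -1.0, -0.01], [-0.981, -0.013, -0.195], [0.195, 0.013, -0.981]] [0.0118466  0.61087483 0.7110561 ] 57.71998450419253
rig [([0.536, 0.019, 0.015], 0.88)]
filter_a [([0.617, 0.131, 0.17], 0.87), ([0.541, -0.109, 0.231], 0.32)]
cap_a [([0.543, -0.106, 0.234], 0.91), ([0.534, 0.13, 0.231], 0.83)]
cock_open [([0.477, 0.128, 0.077], 0.97)]
cock_shut [([0.507, -0.094, 0.076], 0.92)]
bleed_jar [([0.635, 0.006, 0.091], 0.6), ([0.48, 0.123, 0.075], 0.59)]
spanner [([0.504, 0.004, 0.021], 0.69)]
bleed_pipe [([0.536, 0.02, 0.014], 0.86), ([0.634, -0.091, 0.172], 0.43)]
side [[-0.595, -0.804, -0.018], [-0.625, 0.477, -0.618], [0.505, -0.356, -0.786]] [0.37626918 0.46230069 0.70413467] 42.89524849506752
rig [([0.53, 0.06, 0.012], 0.76)]
filter_a [([0.619, -0.089, 0.169], 0.85), ([0.607, 0.147, 0.17], 0.82)]
cap_a [([0.541, -0.1, 0.229], 0.86), ([0.522, 0.135, 0.233], 0.59), ([0.605, 0.146, 0.171], 0.42)]
cock_open [([0.479, 0.134, 0.076], 0.88), ([0.538, -0.098, 0.232], 0.47)]
cock_shut [([0.502, -0.091, 0.073], 0.82)]
bleed_jar [([0.619, 0.013, 0.074], 0.95)]
spanner [([0.497, 0.006, 0.022], 0.67)]
bleed_pipe [([0.53, 0.062, 0.014], 0.69)]
```

View pics/top1.png

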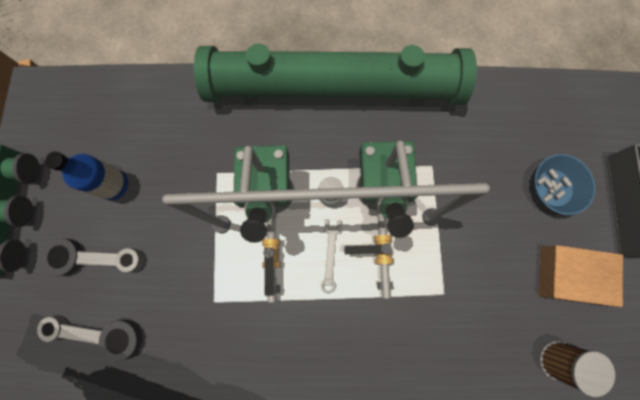

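View pics/side1.png

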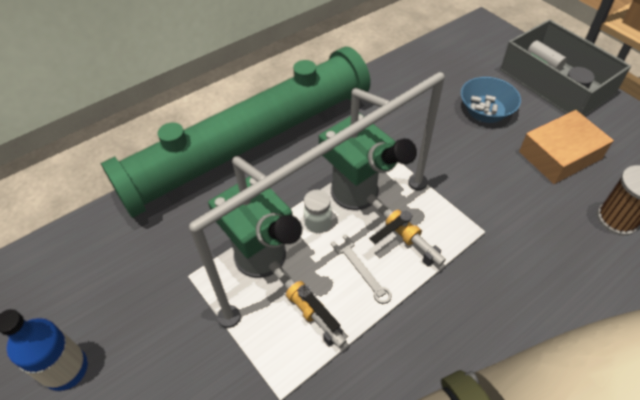

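The top view shows the open cock at about (269,260), its handle along the line, so the left filter at y≈+0.13 is the target. The right one at (370,250) is shut. The bleed pipe runs from (170,198) to (485,188). Next I'll measure the pipe, the cap and the rig yaw.

```bash
cat >> h.py <<'E'
def cloud(c):
    h,w=c["depth"].shape;f=h/2/np.tan(np.radians(c["vertical_fov"]/2))
    K=np.array([[f,0,c["cx"]],[0,f,c["cy"]],[0,0,1.]])
    u,v=np.meshgrid(np.arange(w),np.arange(h))
    p=cv2.undistortPoints(np.stack([u,v],-1).reshape(-1,1,2).astype(float),K,np.array([c["k1"],0,0,0.])).reshape(h,w,2)
    d=c["depth"];X=np.dstack([p*d[...,None],d])
    P=(X-c["t"])@c["R"];P[d==0]=np.nan
    return P
E
python3 - <<'E'
from h import *
for n in["top","side"]:
    c=camera(n);P=cloud(c)
    m=(P[...,2]>.28)&(P[...,2]<.315)&(P[...,0]>.4)&(P[...,0]<.7)&(abs(P[...,1])<.3)
    Q=P[m];b=np.polyfit(Q[:,1],Q[:,0],1);r=Q[:,0]-np.polyval(b,Q[:,1]);k=abs(r)<.012;b=np.polyfit(Q[k,1],Q[k,0],1)
    print(n,"pipe",len(Q),k.sum(),b,"x@.13",np.polyval(b,.13),"zmed/max",np.median(Q[k,2]),np.percentile(Q[k,2],95),Q[k,1].min(),Q[k,1].max())
    for o in outline_of("cap_a",c):
        C=P[o["region"]];C=C[~np.isnan(C[:,0])]
        print("cap",o["conf"],len(C),np.round(np.percentile(C,[5,50,95],axis=0),3).tolist())
        # cap top face plane
        ax=np.array([-.643,0,.766]);s=C@ax;t=np.percentile(s,90);F=C[abs(s-t)<.003];print("  face",len(F),t,F.mean(0).round(4))
    for o in outline_of("cock_open",c)[:1]:
        C=P[o["region"]];C=C[~np.isnan(C[:,0])];print("cock",np.round(np.percentile(C,[5,50,95],axis=0),3).tolist())
    m=(abs(P[...,2]-.012)<.004)&(P[...,0]>.35)&(P[...,0]<.75)&(abs(P[...,1])<.32)&(c["img"].min(2)>120)
    print("plate",cv2.minAreaRect((P[m][:,:2]*1000).astype(np.float32)),np.median(P[m][:,2]))
E
```

```text
top pipe 4281 3083 [-0.04828063  0.57450412] x@.13 0.5682276362770355 zmed/max 0.3020850485553541 0.30406830037339005 -0.22654114066307213 0.256032525556838
cap 0.85 665 [[0.522, -0.123, 0.202], [0.541, -0.104, 0.232], [0.573, -0.09, 0.244]]
  face 406 -0.1629082091171453 [ 0.5338 -0.1059  0.2341]
cap 0.84 688 [[0.511, 0.114, 0.201], [0.53, 0.13, 0.231], [0.563, 0.146, 0.244]]
  face 416 -0.15547647561027966 [0.5221 0.1314 0.234 ]
cock [[0.42, 0.116, 0.045], [0.476, 0.127, 0.075], [0.52, 0.14, 0.078]]
plate ((547.6593627929688, 13.397659301757812), (290.9409484863281, 501.8016052246094), 2.865281581878662) 0.012124209781183906
side pipe 3815 3328 [-0.04851717  0.57297444] x@.13 0.5666672124583337 zmed/max 0.3006989495463662 0.30351788881328096 -0.22583324410910027 0.25777016283215265
cap 0.66 745 [[0.523, -0.122, 0.19], [0.542, -0.098, 0.228], [0.575, -0.086, 0.242]]
  face 393 -0.16469757623959672 [ 0.5349 -0.1041  0.2327]
cap 0.62 763 [[0.512, 0.118, 0.199], [0.526, 0.137, 0.232], [0.559, 0.152, 0.243]]
  face 532 -0.15683431638680584 [0.5234 0.135  0.2331]
cock [[0.421, 0.123, 0.039], [0.479, 0.136, 0.074], [0.525, 0.149, 0.077]]
plate ((550.6114501953125, 13.892974853515625), (291.9735107421875, 501.8766784667969), 2.7513701915740967) 0.011661133673853168
```

Call:
carry_out(
  deltas=[
    [-0.2, -0.2, -0.3, 0, 1],
    [-0.5, -0.5, -0.4, 0, 1],
    [-0.75, -0.8, -0.6, 0, 1],
    [-0.75, -0.8, -0.6, 0, 1],
  ],
  force=60,
)

```text
clock: 1.7
position: [0.2859, 0.4303, 0.3463]
ee_rot: [0.182, 0.983, 0.002, 0.001]
ft_force: [-0.2, 0.6, -0.4]
grip_width: 1.0
grasp_force: 0.0
```

Call:
carry_out(
  deltas=[
    [-0.35, -0.4, 0, 0, 1],
    [-0.75, -0.8, 0, 0, 1],
    [-0.75, -0.8, 0, 0, 1],
  ],
)

```text
clock: 2.08
position: [0.3469, 0.2791, 0.3432]
ee_rot: [0.18, 0.984, 0.0, 0.0]
ft_force: [0.1, 0.6, 0.3]
grip_width: 1.002
grasp_force: 0.0
```

Call:
carry_out(
  deltas=[
    [-0.35, -0.4, 0, -0.3, 1],
    [-0.75, -0.8, 0, -0.6, 1],
    [-0.75, -0.8, 0, -0.78, 1],
    [-0.75, -0.8, 0, -0.78, 1],
  ],
)

```text
clock: 2.58
position: [0.4101, 0.1271, 0.3433]
ee_rot: [-0.023, 1.0, 0.0, 0.0]
ft_force: [0.2, 0.3, -0.1]
grip_width: 1.001
grasp_force: 0.0
```

Call:
carry_out(
  deltas=[
    [0, 0, 0.35, 0, 1],
    [0, 0, 0.71, 0, 1],
    [-0.2, 0, 0.71, 0, 1],
    [-0.4, 0, 0.71, 0, 1],
    [-0.6, 0, 0.71, 0, 1],
    [-0.6, 0, 0.71, 0, 1],
  ],
)

```text
clock: 3.32
position: [0.4998, 0.1353, 0.2359]
ee_rot: [-0.025, 1.0, -0.001, -0.0]
ft_force: [-0.5, 0.7, -0.9]
grip_width: 0.999
grasp_force: 0.0
```

Call:
carry_out(
  deltas=[
    [-0.02, 0, 0, 0, 1],
    [-0.04, 0, 0, 0, 1],
    [-0.06, 0, 0, 0, 1],
    [-0.06, 0, 0, 0, 1],
  ],
)

```text
clock: 3.82
position: [0.5081, 0.1341, 0.2369]
ee_rot: [-0.024, 1.0, 0.0, 0.0]
ft_force: [-0.3, 0.3, 0.2]
grip_width: 1.001
grasp_force: 0.0
```

```bash
python3 - <<'E'
from h import *
s=camera("side");w=camera("wrist");t=camera("top")
a=cv2.resize(s["img"][150:300,200:440],(640,400));b=cv2.resize(t["img"][130:280,180:420],(640,400))
cv2.imwrite("pics/c2.png",np.hstack([cv2.resize(a,(400,250)),cv2.resize(b,(400,250))])[:,:,::-1]);cv2.imwrite("pics/w2.png",w["img"][:,:,::-1])
E
```

```text
(no output)
```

View pics/c2.png

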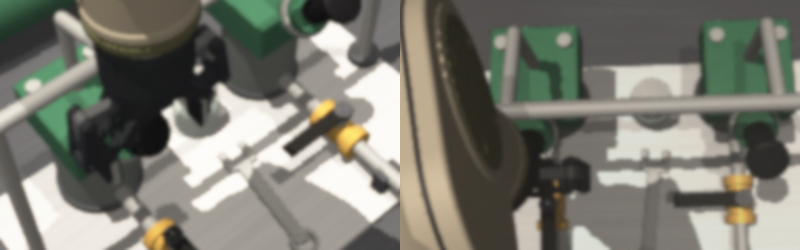

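View pics/w2.png

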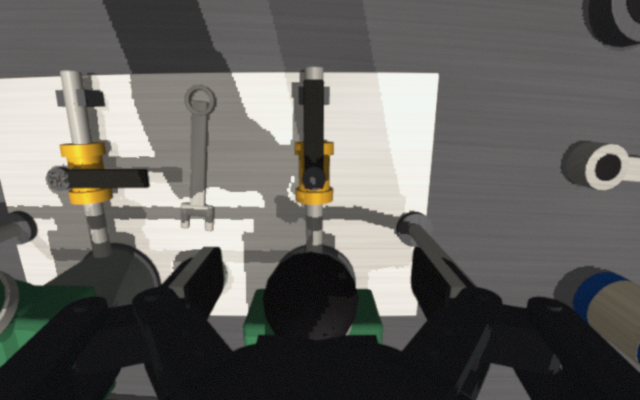

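The wrist view shows the cap at (310,295), centred between the fingers at (215,285) and (420,285). There is no contact yet, so I'll ease further forward.

Call:
carry_out(
  deltas=[
    [-0.02, 0, 0, 0, 1],
    [-0.04, 0, 0, 0, 1],
    [-0.04, 0, 0, 0, 1],
  ],
)

```text
clock: 4.35
position: [0.5143, 0.1343, 0.2367]
ee_rot: [-0.024, 1.0, -0.0, -0.0]
ft_force: [0.4, -0.1, -0.4]
grip_width: 0.999
grasp_force: 0.0
```

Call:
carry_out(
  deltas=[
    [-0.01, 0, 0, 0, 1],
    [-0.02, 0, 0, 0, 1],
    [-0.02, 0, 0, 0, 1],
  ],
)

```text
clock: 4.72
position: [0.5171, 0.1345, 0.2368]
ee_rot: [-0.024, 1.0, -0.0, -0.0]
ft_force: [-0.5, 0.2, 0.5]
grip_width: 0.996
grasp_force: 0.0
```

Call:
carry_out(
  deltas=[
    [0, 0, 0, 0, 0],
    [0, 0, 0, 0, -0.4],
    [0, 0, 0, 0, -0.6],
    [0, 0, 0, 0, -0.6],
    [0, 0, 0, 0, -0.6],
    [0, 0, 0, 0, -0.6],
  ],
  force=60,
)

```text
clock: 5.48
position: [0.5173, 0.1318, 0.2376]
ee_rot: [-0.023, 1.0, -0.001, -0.0]
ft_force: [-4.5, -9.3, 10.1]
grip_width: 0.482
grasp_force: 59.2
```

Call:
carry_out(
  deltas=[
    [0, -0.018, 0, 0, -0.6],
    [0.017, -0.018, -0.02, 0, -0.6],
    [0.034, -0.018, -0.041, 0, -0.6],
    [0.051, -0.018, -0.061, 0, -0.6],
    [0.051, -0.018, -0.061, 0, -0.6],
  ],
)

```text
clock: 6.1
position: [0.5098, 0.1312, 0.2466]
ee_rot: [-0.024, 1.0, 0.0, 0.001]
ft_force: [3.4, -2.3, 3.2]
grip_width: 0.479
grasp_force: 61.1
```

```bash
cat >> h.py <<'E'
def cap():
    ax=np.array([-.642,-.031,.766])
    for n in["top","side"]:
        c=camera(n);P=cloud(c)
        for o in outline_of("cap_a",c):
            C=P[o["region"]];C=C[~np.isnan(C[:,0])]
            if C[:,1].mean()<.05: continue
            s=C@ax;t=np.percentile(s,90);print(n,round(o["conf"],2),len(C),"face s",round(t,4),C[abs(s-t)<.003].mean(0).round(4))
E
python3 -c "
from h import *
cap()
c=camera('wrist');cv2.imwrite('pics/w3.png',c['img'][:,:,::-1])"
```

```text
top 0.5 57 face s -0.1872 [0.5451 0.1204 0.2167]
```

View pics/w3.png

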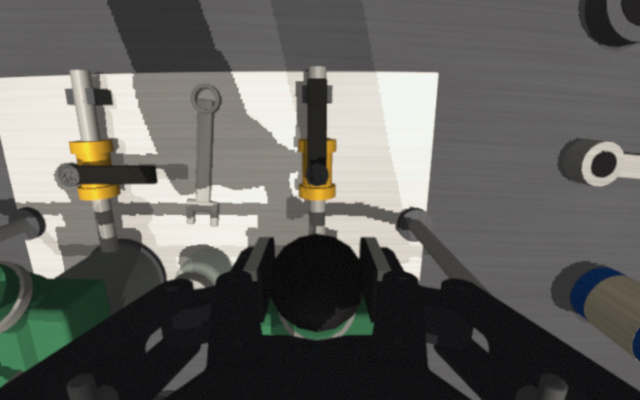

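Wrist view: the cap at (315,280) is firmly between the pads. I'll measure the cap from the wrist depth.

```bash
cat >> h.py <<'E'
def wcap():
    ax=np.array([-.642,-.031,.766])
    c=camera("wrist");P=cloud(c)
    m=np.zeros((400,640),bool);m[235:330,270:360]=1
    m&=(c["img"].max(2)<70)&(P[...,2]>.19)
    C=P[m];s=C@ax;t=np.percentile(s,90)
    F=C[abs(s-t)<.003];print("wrist face",len(F),round(np.median(F@ax),4),"ext mm",round(1000*(np.median(F@ax)+.1566),1),F.mean(0).round(4))
    o=manip.get_obs();f=o["ft_force"];print(o["position"].round(4),f.round(1),"axial",round(f@ax,1),"TCP s",round(o["position"]@ax,4))
E
python3 -c "
from h import *
wcap()"
```

```text
wrist face 6726 -0.1489 ext mm 7.7 [0.5146 0.1307 0.2422]
[0.5099 0.1312 0.2462] [ 4.4 -2.5  4.5] axial 0.7 TCP s -0.1428
```

No slip so far: knob about 11.6 mm out. I'll continue the pull.

Call:
carry_out(
  deltas=[
    [0.013, 0, -0.015, 0, -0.6],
    [0.026, 0, -0.03, 0, -0.6],
    [0.043, 0, -0.051, 0, -0.6],
    [0.043, 0, -0.051, 0, -0.6],
  ],
)

```text
clock: 6.9
position: [0.5035, 0.1309, 0.254]
ee_rot: [-0.024, 1.0, 0.0, 0.001]
ft_force: [4.4, -2.3, 4.9]
grip_width: 0.478
grasp_force: 61.1
```

```bash
sed -i 's/+.1566/+.1605/' h.py; python3 -c "
from h import *
wcap()"
```

```text
wrist face 6733 -0.1388 ext mm 21.7 [0.5082 0.1304 0.2499]
[0.5035 0.1309 0.2539] [ 4.8 -3.1  5. ] axial 0.9 TCP s -0.1328
```

Call:
carry_out(
  deltas=[
    [0.009, 0, -0.01, 0, -0.6],
    [0.009, 0, -0.01, 0, -0.6],
    [0.009, 0, -0.01, 0, -0.6],
  ],
)

```text
clock: 7.32
position: [0.5023, 0.1308, 0.2554]
ee_rot: [-0.024, 1.0, -0.0, 0.001]
ft_force: [5.4, -2.2, 3.6]
grip_width: 0.479
grasp_force: 61.0
```

Call:
carry_out(
  deltas=[
    [0.009, 0, -0.01, 0, -0.6],
    [0.009, 0, -0.01, 0, -0.6],
    [0.009, 0, -0.01, 0, -0.6],
  ],
)

```text
clock: 7.7
position: [0.501, 0.1308, 0.2569]
ee_rot: [-0.024, 1.0, 0.0, 0.001]
ft_force: [5.3, -3.4, 4.6]
grip_width: 0.483
grasp_force: 61.0
```

Call:
carry_out(
  deltas=[
    [0.009, 0, -0.01, 0, -0.6],
    [0.009, 0, -0.01, 0, -0.6],
    [0.009, 0, -0.01, 0, -0.6],
  ],
)

```text
clock: 8.07
position: [0.4998, 0.1308, 0.2583]
ee_rot: [-0.024, 1.0, 0.0, 0.001]
ft_force: [7.2, -2.4, 2.5]
grip_width: 0.479
grasp_force: 61.2
```

```bash
python3 -c "
from h import *
wcap()"
```

```text
wrist face 6746 -0.1332 ext mm 27.3 [0.5046 0.1302 0.2543]
[0.4998 0.1307 0.2583] [ 7.5 -1.6  2.5] axial -2.9 TCP s -0.1271
```

Call:
carry_out(
  deltas=[
    [0.0065, 0, -0.0075, 0, -0.6],
    [0.0065, 0, -0.0075, 0, -0.6],
    [0.0065, 0, -0.0075, 0, -0.6],
  ],
)

```text
clock: 8.5
position: [0.4991, 0.1307, 0.2591]
ee_rot: [-0.024, 1.0, -0.0, 0.001]
ft_force: [10.2, -0.6, -1.7]
grip_width: 0.476
grasp_force: 61.8
```

Call:
carry_out(
  deltas=[
    [0.0065, 0, -0.0075, 0, -0.6],
    [0.0065, 0, -0.0075, 0, -0.6],
    [0.0065, 0, -0.0075, 0, -0.6],
  ],
)

```text
clock: 8.88
position: [0.498, 0.1308, 0.2604]
ee_rot: [-0.024, 1.0, -0.0, 0.001]
ft_force: [8.5, -1.6, 1.0]
grip_width: 0.477
grasp_force: 63.9
```

```bash
python3 -c "
from h import *
wcap()"
```

```text
wrist face 6707 -0.1304 ext mm 30.1 [0.5028 0.1302 0.2563]
[0.498  0.1307 0.2604] [ 7.6 -0.5  0.9] axial -4.2 TCP s -0.1243
```

Call:
carry_out(
  deltas=[
    [0.004, 0, -0.005, 0, -0.6],
    [0.004, 0, -0.005, 0, -0.6],
    [0.004, 0, -0.005, 0, -0.6],
  ],
)

```text
clock: 9.3
position: [0.4977, 0.1307, 0.2608]
ee_rot: [-0.024, 1.0, -0.0, 0.001]
ft_force: [11.7, -0.2, -3.1]
grip_width: 0.479
grasp_force: 63.3
```

```bash
python3 -c "
from h import *
wcap()"
```

```text
wrist face 6737 -0.13 ext mm 30.5 [0.5025 0.1301 0.2567]
[0.4977 0.1307 0.2608] [12.6 -1.2 -4.6] axial -11.6 TCP s -0.1238
```

The force dipped at about 30 mm and then rose steeply, which fits the detent with the second ramp beyond it. I'll ease back 1 mm and let go.

Call:
carry_out(
  deltas=[
    [-0.004, 0, 0.005, 0, -0.6],
    [-0.006, 0, 0.006, 0, -0.6],
  ],
)

```text
clock: 9.6
position: [0.498, 0.1307, 0.2605]
ee_rot: [-0.024, 1.0, 0.0, 0.001]
ft_force: [5.3, -1.3, 4.8]
grip_width: 0.477
grasp_force: 64.2
```

Call:
carry_out(
  deltas=[
    [0, 0, 0, 0, -0.2],
    [0, 0, 0, 0, 0.4],
    [0, 0, 0, 0, 1],
    [0, 0, 0, 0, 1],
    [0, 0, 0, 0, 1],
  ],
)

```text
clock: 10.22
position: [0.4972, 0.1309, 0.2601]
ee_rot: [-0.024, 1.0, 0.0, -0.0]
ft_force: [0.4, 0.2, -0.9]
grip_width: 1.002
grasp_force: 0.0
```

```bash
python3 -c "
from h import *
wcap();cap()
c=camera('wrist');cv2.imwrite('pics/w4.png',c['img'][:,:,::-1])"
```

```text
wrist face 6450 -0.1338 ext mm 26.7 [0.505  0.1306 0.2538]
[0.4973 0.1309 0.2601] [ 0.6  0.6 -0.8] axial -1.0 TCP s -0.1241
top 0.61 3206 face s -0.181 [0.5909 0.132  0.2643]
top 0.58 159 face s -0.1666 [0.5328 0.1209 0.2337]
side 0.91 607 face s -0.1339 [0.5047 0.1323 0.2519]
```

View pics/w4.png

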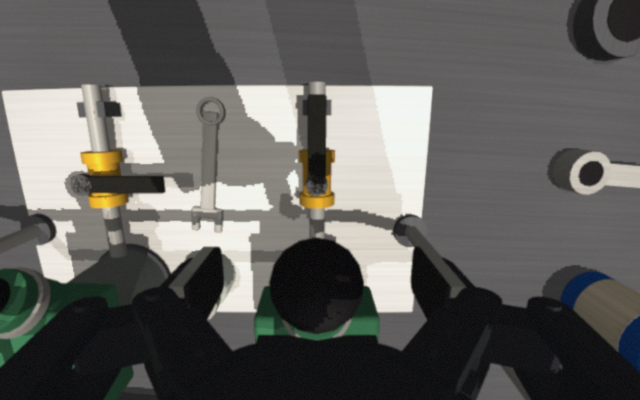

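After release the knob slid back about 3 mm, to 26.7 mm. That is where the resistance began to rise, so it had probably not reached the detent. I'll regrip more centrally and feel further, staying within the safe limit.

Call:
carry_out(
  deltas=[
    [-0.03, 0, 0.02, 0, 1],
    [-0.057, 0, 0.04, 0, 1],
    [-0.057, 0, 0.04, 0, 1],
    [-0.057, 0, 0.04, 0, 0],
    [-0.057, 0, 0.04, 0, -0.6],
    [-0.057, 0, 0.04, 0, -0.6],
    [-0.057, 0, 0.04, 0, -0.6],
    [-0.057, 0, 0.04, 0, -0.6],
  ],
)

```text
clock: 11.52
position: [0.5062, 0.131, 0.2545]
ee_rot: [-0.024, 1.0, -0.0, 0.0]
ft_force: [1.3, -1.4, 3.2]
grip_width: 0.483
grasp_force: 60.4
```

```bash
python3 -c "
from h import *
wcap()"
```

```text
wrist face 6670 -0.1343 ext mm 26.2 [0.5062 0.1303 0.2542]
[0.5062 0.131  0.2545] [ 1.9 -2.8  2.5] axial 0.8 TCP s -0.1341
```

Call:
carry_out(
  deltas=[
    [0.0085, 0, -0.01, 0, -0.6],
    [0.0085, 0, -0.01, 0, -0.6],
    [0.0085, 0, -0.01, 0, -0.6],
  ],
)

```text
clock: 11.95
position: [0.5051, 0.131, 0.2557]
ee_rot: [-0.024, 1.0, -0.0, 0.001]
ft_force: [5.2, -1.2, -0.9]
grip_width: 0.483
grasp_force: 61.7
```

Call:
carry_out(
  deltas=[
    [0.0065, 0, -0.0075, 0, -0.6],
    [0.0065, 0, -0.0075, 0, -0.6],
    [0.0065, 0, -0.0075, 0, -0.6],
  ],
)

```text
clock: 12.32
position: [0.5047, 0.131, 0.2563]
ee_rot: [-0.024, 1.0, -0.0, 0.001]
ft_force: [11.1, 0.3, -8.0]
grip_width: 0.484
grasp_force: 62.8
```

Call:
carry_out(
  deltas=[
    [0.004, 0, -0.005, 0, -0.6],
    [0.004, 0, -0.005, 0, -0.6],
    [0.004, 0, -0.005, 0, -0.6],
  ],
)

```text
clock: 12.7
position: [0.5038, 0.131, 0.2574]
ee_rot: [-0.024, 1.0, -0.0, 0.001]
ft_force: [6.7, -1.5, -3.4]
grip_width: 0.482
grasp_force: 63.4
```

```bash
python3 -c "
from h import *
wcap()"
```

```text
wrist face 6700 -0.1305 ext mm 30.0 [0.5038 0.1302 0.257 ]
[0.5038 0.131  0.2574] [ 7.2 -1.5 -3.6] axial -7.4 TCP s -0.1303
```

Call:
carry_out(
  deltas=[
    [0.0025, 0, -0.003, 0, -0.6],
    [0.0025, 0, -0.003, 0, -0.6],
  ],
)

```text
clock: 13.0
position: [0.5037, 0.131, 0.2575]
ee_rot: [-0.024, 1.0, -0.0, 0.001]
ft_force: [11.1, 0.6, -7.7]
grip_width: 0.481
grasp_force: 63.0
```

Call:
carry_out(
  deltas=[
    [0.0025, 0, -0.003, 0, -0.6],
    [0.0025, 0, -0.003, 0, -0.6],
  ],
)

```text
clock: 13.25
position: [0.5031, 0.131, 0.2582]
ee_rot: [-0.024, 1.0, -0.0, 0.001]
ft_force: [7.3, 0.1, -4.7]
grip_width: 0.485
grasp_force: 63.3
```

Call:
carry_out(
  deltas=[
    [0.0025, 0, -0.003, 0, -0.6],
    [0.0025, 0, -0.003, 0, -0.6],
  ],
)

```text
clock: 13.5
position: [0.5029, 0.1309, 0.2584]
ee_rot: [-0.024, 1.0, -0.0, 0.001]
ft_force: [11.1, 0.3, -6.5]
grip_width: 0.48
grasp_force: 63.1
```

```bash
python3 -c "
from h import *
wcap()"
```

```text
wrist face 6664 -0.1292 ext mm 31.3 [0.5029 0.1302 0.258 ]
[0.5029 0.1309 0.2584] [ 9.9  0.2 -7.2] axial -11.9 TCP s -0.129
```

Call:
carry_out(
  deltas=[
    [0.0045, 0, -0.005, 0, -0.6],
    [0.0045, 0, -0.005, 0, -0.6],
  ],
)

```text
clock: 13.8
position: [0.5017, 0.1309, 0.2599]
ee_rot: [-0.024, 1.0, 0.0, 0.001]
ft_force: [4.1, -2.1, 1.7]
grip_width: 0.482
grasp_force: 63.8
```

Call:
carry_out(
  deltas=[
    [0.0045, 0, -0.005, 0, -0.6],
    [0.0045, 0, -0.005, 0, -0.6],
  ],
)

```text
clock: 14.05
position: [0.501, 0.1309, 0.2606]
ee_rot: [-0.024, 1.0, 0.0, 0.0]
ft_force: [4.9, -2.2, -1.1]
grip_width: 0.476
grasp_force: 63.7
```

```bash
python3 -c "
from h import *
wcap()"
```

```text
wrist face 6683 -0.1262 ext mm 34.3 [0.501  0.1301 0.2603]
[0.5011 0.1309 0.2606] [ 6.1 -0.9  1.9] axial -2.4 TCP s -0.1261
```

The resistance dropped at about 33 mm, so the knob has jumped over the hump. I'll release and see where it settles.

Call:
carry_out(
  deltas=[
    [0, 0, 0, 0, -0.2],
    [0, 0, 0, 0, 0.4],
    [0, 0, 0, 0, 1],
    [0, 0, 0, 0, 1],
    [0, 0, 0, 0, 1],
  ],
)

```text
clock: 14.72
position: [0.5005, 0.1311, 0.2603]
ee_rot: [-0.024, 1.0, 0.0, -0.0]
ft_force: [-0.5, -0.1, -0.3]
grip_width: 1.005
grasp_force: 0.0
```

```bash
python3 -c "
from h import *
wcap();cap()"
```

```text
wrist face 6754 -0.126 ext mm 34.5 [0.5007 0.1303 0.2603]
[0.5005 0.1311 0.2604] [0.3 0.2 0. ] axial -0.2 TCP s -0.126
side 0.8 751 face s -0.1265 [0.5012 0.1331 0.2588]
```

It stays at 34.5 mm, but friction alone could hold it there. I'll regrip and feel on, since the steep ramp should show just past the true detent.

Call:
carry_out(
  deltas=[
    [0, 0, 0, 0, 0],
    [0, 0, 0, 0, -0.6],
    [0, 0, 0, 0, -0.6],
    [0, 0, 0, 0, -0.6],
    [0, 0, 0, 0, -0.6],
  ],
)

```text
clock: 15.6
position: [0.5011, 0.1309, 0.2606]
ee_rot: [-0.024, 1.0, 0.0, 0.001]
ft_force: [5.1, 0.5, -1.6]
grip_width: 0.483
grasp_force: 60.9
```

Call:
carry_out(
  deltas=[
    [0.0045, 0, -0.005, 0, -0.6],
    [0.0045, 0, -0.005, 0, -0.6],
  ],
)

```text
clock: 15.85
position: [0.5003, 0.1309, 0.2616]
ee_rot: [-0.024, 1.0, 0.0, 0.0]
ft_force: [2.1, -0.5, 1.1]
grip_width: 0.482
grasp_force: 61.6
```

```bash
python3 -c "
from h import *
wcap()"
```

```text
wrist face 6655 -0.1258 ext mm 34.7 [0.5006 0.13   0.2605]
[0.5001 0.1309 0.2615] [ 2.9 -1.6  4.6] axial 1.7 TCP s -0.1248
```

Call:
carry_out(
  deltas=[
    [0.0045, 0, -0.005, 0, -0.6],
    [0.0045, 0, -0.005, 0, -0.6],
  ],
)

```text
clock: 16.15
position: [0.4995, 0.1308, 0.2623]
ee_rot: [-0.024, 1.0, 0.0, 0.0]
ft_force: [3.1, -0.8, 4.9]
grip_width: 0.48
grasp_force: 61.9
```

```bash
python3 -c "
from h import *
wcap()"
```

```text
wrist face 6670 -0.1246 ext mm 35.9 [0.4999 0.13   0.2614]
[0.4995 0.1308 0.2624] [ 3.4 -0.8  5.9] axial 2.3 TCP s -0.1237
```

At 35.9 mm the force is still low, so the detent lies further out.

Call:
carry_out(
  deltas=[
    [0.0065, 0, -0.0075, 0, -0.6],
    [0.0065, 0, -0.0075, 0, -0.6],
  ],
)

```text
clock: 16.45
position: [0.4985, 0.1308, 0.2634]
ee_rot: [-0.024, 1.0, 0.0, 0.0]
ft_force: [2.5, -2.4, 9.0]
grip_width: 0.481
grasp_force: 62.3
```

Call:
carry_out(
  deltas=[
    [0.0065, 0, -0.0075, 0, -0.6],
    [0.0065, 0, -0.0075, 0, -0.6],
  ],
)

```text
clock: 16.7
position: [0.4974, 0.1307, 0.2647]
ee_rot: [-0.024, 1.0, 0.0, 0.0]
ft_force: [1.5, -3.5, 9.5]
grip_width: 0.484
grasp_force: 62.3
```

```bash
python3 -c "
from h import *
wcap()"
```

```text
wrist face 6698 -0.1214 ext mm 39.1 [0.4978 0.1299 0.2639]
[0.4974 0.1307 0.2648] [-0.  -2.   8.8] axial 6.9 TCP s -0.1205
```

The knob now pulls outward (+7 N), so it is falling into the detent just ahead.

Call:
carry_out(
  deltas=[
    [0.0065, 0, -0.0075, 0, -0.6],
    [0.0065, 0, -0.0075, 0, -0.6],
  ],
)

```text
clock: 17.0
position: [0.4965, 0.1307, 0.2657]
ee_rot: [-0.024, 1.0, 0.0, 0.0]
ft_force: [3.7, -1.3, 6.4]
grip_width: 0.483
grasp_force: 62.0
```

```bash
python3 -c "
from h import *
wcap()"
```

```text
wrist face 6699 -0.1201 ext mm 40.4 [0.4969 0.1298 0.2648]
[0.4965 0.1307 0.2657] [ 3.5 -1.9  6.1] axial 2.5 TCP s -0.1193
```

Release there, hold over a second, and check.

Call:
carry_out(
  deltas=[
    [0, 0, 0, 0, -0.2],
    [0, 0, 0, 0, 0.4],
    [0, 0, 0, 0, 1],
    [0, 0, 0, 0, 1],
    [0, 0, 0, 0, 1],
    [0, 0, 0, 0, 1],
    [0, 0, 0, 0, 1],
    [0, 0, 0, 0, 1],
    [0, 0, 0, 0, 1],
    [0, 0, 0, 0, 1],
    [0, 0, 0, 0, 1],
  ],
)

```text
clock: 18.42
position: [0.4963, 0.1308, 0.2653]
ee_rot: [-0.024, 1.0, 0.0, -0.0]
ft_force: [0.2, 0.6, 0.4]
grip_width: 1.001
grasp_force: 0.0
```

```bash
python3 -c "
from h import *
wcap();cap()"
```

```text
wrist face 6776 -0.1192 ext mm 41.3 [0.4964 0.13   0.2656]
[0.4964 0.1308 0.2653] [ 0.4  0.5 -0.1] axial -0.4 TCP s -0.1195
top 0.65 170 face s -0.1639 [0.5306 0.121  0.2361]
side 0.86 723 face s -0.1195 [0.4968 0.1325 0.264 ]
```

The knob stands by itself at about 41.5 mm, having settled outward into the detent, with no contact. Next I'll regrip further forward, so the body clears the pipe at home, and push in.

Call:
carry_out(
  deltas=[
    [0.053, 0, -0.025, 0, 1],
    [0.053, 0, -0.025, 0, 1],
    [0.053, 0, -0.025, 0, 0],
    [0.053, 0, -0.025, 0, -0.6],
    [0.053, 0, -0.025, 0, -0.6],
    [0.053, 0, -0.025, 0, -0.6],
    [0.053, 0, -0.025, 0, -0.6],
  ],
  force=80,
)

```text
clock: 19.55
position: [0.4887, 0.1302, 0.2695]
ee_rot: [-0.024, 1.0, 0.0, 0.0]
ft_force: [-1.0, -2.0, 6.2]
grip_width: 0.463
grasp_force: 80.2
```

Call:
carry_out(
  deltas=[
    [-0.013, 0, 0.016, 0, -0.6],
    [-0.026, 0, 0.031, 0, -0.6],
    [-0.04, 0, 0.048, 0, -0.6],
    [-0.06, 0, 0.072, 0, -0.6],
    [-0.08, 0, 0.096, 0, -0.6],
    [-0.1, 0, 0.12, 0, -0.6],
    [-0.12, 0, 0.143, 0, -0.6],
    [-0.12, 0, 0.143, 0, -0.6],
  ],
)

```text
clock: 20.55
position: [0.5071, 0.1311, 0.2473]
ee_rot: [-0.024, 1.0, -0.0, 0.001]
ft_force: [7.1, -2.2, 1.2]
grip_width: 0.466
grasp_force: 80.4
```

```bash
python3 -c "
from h import *
wcap()"
```

```text
wrist face 6539 -0.1486 ext mm 11.9 [0.5142 0.1307 0.2423]
[0.5071 0.131  0.2474] [ 6.9 -1.9  0.9] axial -3.7 TCP s -0.1401
```

Call:
carry_out(
  deltas=[
    [-0.013, 0, 0.016, 0, -0.6],
    [-0.026, 0, 0.031, 0, -0.6],
    [-0.039, 0, 0.046, 0, -0.6],
    [-0.039, 0, 0.046, 0, -0.6],
  ],
)

```text
clock: 21.1
position: [0.5129, 0.1313, 0.2405]
ee_rot: [-0.024, 1.0, -0.0, 0.0]
ft_force: [7.0, -3.2, 1.7]
grip_width: 0.464
grasp_force: 80.4
```

Call:
carry_out(
  deltas=[
    [-0.0085, 0, 0.01, 0, -0.6],
    [-0.013, 0, 0.015, 0, -0.6],
    [-0.013, 0, 0.015, 0, -0.6],
  ],
)

```text
clock: 21.48
position: [0.5145, 0.1314, 0.2385]
ee_rot: [-0.024, 1.0, -0.0, 0.0]
ft_force: [3.2, -2.7, 5.5]
grip_width: 0.461
grasp_force: 80.9
```

```bash
python3 -c "
from h import *
wcap()"
```

```text
wrist face 6551 -0.1601 ext mm 0.4 [0.5216 0.1312 0.2335]
[0.5145 0.1314 0.2385] [ 4.  -3.3  4.9] axial 1.2 TCP s -0.1517
```

Call:
carry_out(
  deltas=[
    [-0.0045, 0, 0.005, 0, -0.6],
    [-0.0045, 0, 0.005, 0, -0.6],
  ],
)

```text
clock: 21.78
position: [0.5147, 0.1314, 0.2384]
ee_rot: [-0.024, 1.0, 0.0, -0.0]
ft_force: [-2.9, -4.3, 13.8]
grip_width: 0.462
grasp_force: 82.1
```

Call:
carry_out(
  deltas=[
    [-0.0045, 0, 0.005, 0, -0.6],
    [-0.0045, 0, 0.005, 0, -0.6],
  ],
)

```text
clock: 22.02
position: [0.5147, 0.1315, 0.2383]
ee_rot: [-0.024, 1.0, 0.0, -0.001]
ft_force: [-10.3, -4.5, 22.2]
grip_width: 0.465
grasp_force: 83.4
```

This is the solid stop (24 N with no further motion). I'll open and back away to the front.

Call:
carry_out(
  deltas=[
    [0, 0, 0, 0, -0.2],
    [0, 0, 0, 0, 0.4],
    [0, 0, 0, 0, 1],
    [0, 0, 0, 0, 1],
    [0, 0, 0, 0, 1],
  ],
)

```text
clock: 22.65
position: [0.5154, 0.1318, 0.2366]
ee_rot: [-0.024, 1.0, -0.0, -0.0]
ft_force: [-0.5, -0.4, 0.5]
grip_width: 0.999
grasp_force: 0.0
```

Call:
carry_out(
  deltas=[
    [0.2, 0, 0, 0, 1],
    [0.5, 0, 0, 0, 1],
    [0.8, 0, -0.1, 0, 1],
    [0.9, 0, -0.3, 0, 1],
    [0.9, 0, -0.3, 0, 1],
  ],
)

```text
clock: 23.28
position: [0.3808, 0.1256, 0.284]
ee_rot: [-0.025, 1.0, 0.001, 0.002]
ft_force: [0.6, -0.2, 0.2]
grip_width: 1.0
grasp_force: 0.0
```

```bash
python3 -c "
from h import *
cap()
c=camera('wrist');P=cloud(c);ax=np.array([-.642,-.031,.766])
for o in outline_of('cap_a',c):
    C=P[o['region']];C=C[~np.isnan(C[:,0])];t=np.percentile(C@ax,90);F=C[abs(C@ax-t)<.003];print('w',round(np.median(F@ax),4),F.mean(0).round(4))
print(manip.get_obs()['ft_force'].round(1))
for q in['spanner','bleed_jar']:print(q,[b['position'] for b in boxes_of(q,camera('side'))][:1])
s=camera('side');cv2.imwrite('pics/s5.png',s['img'][:,:,::-1])"
```

```text
top 0.77 730 face s -0.159 [0.522  0.1311 0.234 ]
side 0.94 808 face s -0.1607 [0.5232 0.1341 0.2328]
w -0.353 [0.6087 0.0178 0.0502]
[-0.1  0.4  1. ]
spanner [[0.4559, 0.0054, 0.0188]]
bleed_jar [[0.6244, 0.0204, 0.0689]]
```

View pics/s5.png

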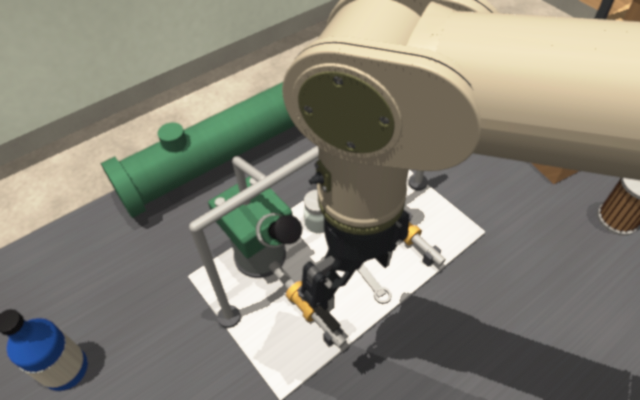

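The side view shows the knob home at (286,230), with its face within 0.3 mm of where it started. The spanner and jar are untouched (the spanner is only partly hidden by the arm), and the gripper is clear.

```bash
python3 -c "
from h import *
print(ticket.hand_in())"
```

```text
the job is handed in; nothing more can be done
None
```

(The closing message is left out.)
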